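# Bed a seal stone on its strips in the carving vise

## Task

The seal stone in the small vise was lifted off its two loose support strips when the jaws were tightened. With the gripper closed, tap or press the stone down until it sits level and firmly on both strips, gently enough not to chip it, and let go of it; then check the strips with a light push lengthwise on the end, first the red one and then the blue one, to show that neither slides any more, leaving both where they lie. Do not disturb the tins and the jar standing around the vise.

Things in the scene. Friction and masses are not known exactly. Their poses are not given: they have to be found in the camera images.
- vise: small dark steel vise, wood-lined jaws, fixed on a cork mat. Origin: centre of its underside below the stone; z up, y along the jaws. Foot 150 mm (x, -70 to +80) by 90 mm (y); its top is 20 mm up, with two springy rubber pads under the strips, tops 23 mm up. Two jaws 90 mm long, inner faces at x = ±25 mm, 20 mm thick, 70 mm high. Screw with brass knob at the +x end, to x = 104 mm, 55 mm high.
- stone: grey-green stone block between the jaws, 50 (x) by 60 mm (y), 0.3 kg. Origin: 40 mm below its top; axes as the vise's. Its rough underside lies 0 to 7 mm below the origin, differing each time, and starts 3 to 13 mm above the strips, leaning up to 0.05 rad. Jaw friction (9 N) holds it at any height; it only slides up and down and rocks about its y axis (0.05 N m), so one strip may stay loose.
- stone_top (a point): centre of the stone's top face; 78 to 86 mm above the vise's origin when seated, as the stone's height varies. Pressed here it slides at 5 to 8 N; once on both strips the push rises steeply, 20 N or more per mm. A push of 17 to 25 N here seats it firmly (over 3 N on each strip), and the jaws then keep it pressed on them. More than 30 N from the fingers chips it.
- strip_red: red aluminium support strip, loose, 8 (x) by 170 (y) by 16 mm high, 45 g, on the vise's pads along the jaws, under one side of the stone, 18 mm from the vise's middle in x (on either side: the colours may be swapped). Origin: centre of its underside. Its end faces stick out 40 mm past the jaws at both ends, 23 to 39 mm above the vise's origin. It must end within 6 mm of where it lay at the start.
- strip_blue: the same strip in blue under the other side of the stone; same sizes, axes and limits. A loose strip slides at about 0.5 N; under a firmly seated stone it stands 4 N or more pushed along its length. The check is a lengthwise push of 2 to 3 N with the closed fingers on either end face, kept for about a quarter of a second (over 1.5 N for 0.15 s counts).
- paste_tin: round low aluminium tin of red seal paste, 64 mm across, 22 mm high; leave alone. Origin: centre of its underside
- jar: amber glass jar with steel lid, 52 mm across, 75 mm high; leave alone. Origin: centre of its underside
- needle_tin: open steel tin 60 by 85 mm, 20 mm high; leave alone. Origin: centre of its underside

How it is judged:
On the way, in this order (a step that is already met when the one before it is completed fails the run):
1. the stone sits firmly on both strips and is let go (contact force between stone and strip_red above 3 N and contact force between stone and strip_blue above 3 N and contact force between the fingers and stone below 0.3 N), for 0.3 s.
2. the red strip is pushed by the fingers and holds (contact force between the fingers and strip_red above 1.5 N and distance of strip_red from where it was at the start of the episode below 0.006 m), for 0.15 s.
3. the blue strip is pushed by the fingers and holds (contact force between the fingers and strip_blue above 1.5 N and distance of strip_blue from where it was at the start of the episode below 0.006 m), for 0.15 s.
At the end, for the whole second after the job is handed in: The stone sits level (within 0.02 rad) and is held pressed on both strips (over 2 N on each), and each strip lies within 6 mm of where it was at the start (contact force between stone and strip_red above 2 N and contact force between stone and strip_blue above 2 N and angle between stone's own z axis and vertical below 0.02 rad and distance of each of strip_red, strip_blue from where it was at the start of the episode below 0.006 m); the robot touches nothing.
It fails at once if the stone is pushed with more than 30 N (contact force between the fingers and stone above 30 N).
It fails at once if the tins or the jar are disturbed (moved by over 15 mm) (distance of any of paste_tin, jar, needle_tin from where it was at the start of the episode above 0.015 m).
It also fails if it takes over 64 s, if anything falls off the work surface, if the arm or the gripper's body presses on something with over 40 N, if the wrist force passes 120 N, or if a joint passes its speed limit or range.

## Robot

A 6-joint arm with a two-finger parallel gripper is mounted at the origin on the work surface. World frame = base frame: x ahead of the robot, y to its left, z up, the work surface at z = 0. Lengths are in m, angles in rad, forces in N, time in s.
With the tool pointing down it reaches from about 0.425 to 0.95 m from the base axis. Payload 3.5 kg.
Tool frame: the origin (TCP) lies between the finger pads; the fingertips stand 22 mm ahead of it and the grasp point (between the pads) lies 3 mm ahead of it (ctrl.nose_length is the z of the fingertips in the tool frame, in m); z points along the fingers, y is the line along which they close (so a half turn about z gives the same grasp; the last joint's range is limited). The gripper opens to 85 mm and grips with 20 to 120 N. Pads are 22 mm wide; open, the fingers measure 114 mm over their backs; the gripper's body (76 mm by 85 mm) begins 54 mm behind the grasp point. The pads swing forward as they close: fully open they stand 13 mm farther back than shut.
Start: joints at [-1.5, 0.286, 1.577, -0, 1.279, -0.15], TCP at [0.148, -0.659, 0.253] pointing down, gripper open.
Joint ranges: [-2.77, 2.77], [-0.9, 2.22], [0.21, 2.48], [-1.53, 4.67], [0.24, 2.81], [-2.84, 2.84]. Speed limits (rad/s): [2.79, 2.79, 3.14, 3.14, 3.14, 3.14].

## Interface

Orientations are given as a unit quaternion [x, y, z, w].
In Python, from plant import ctrl gives the robot as it stands. The module is installed in compiled form; this text tells all that it offers.
- The arm moves only by the tool send_rows, never from a script. Its argument "rows" is text: rows parted by semicolons, each of 7 numbers parted by spaces: the turn, a rotation vector about the tool's x, y, z in a scale on which 1.0 is 360 degrees, then the shift along the tool's x, y, z in parts of the range, where 1.0 means 600 mm, then the opening, from -1 (shut) to 1 (fully open). A call has 1 to 8 rows; each row is the pose to reach, as a shift and turn from the pose commanded when the call began, along the tool's axes at that moment; what a row does not reach only later rows make up. A row lasts 1/8 s, in which the tool goes at most 62.5 mm and 10.7 degrees, less where a joint would pass 70% of its speed; a pose out of reach is approached as far as the arm can. A call with a gripper value outside its range is refused whole. The fingers move at their own pace and stop on an object; "grip_force" is the grip in N (left out, the last holds). Time passes only in rows, so rows that repeat a pose let the fingers close. It gives the time, the measured TCP pose, the force, the opening and the grip force at its end, in the units of the state.
- ctrl.get_state(): the state, without advancing time (a new reading comes with each control period).
- ctrl.read_camera(name): name is "side" or "top"; returns a dict with "color" (400x640x3 uint8, red, green, blue), "fx", "fy", "cx", "cy" (pixels), "extrinsics" (4x4, takes a point from world to camera coordinates). Camera axes: x right, y down, z forward; pixel columns grow to the right and rows downward; lengths in m; the calibration is good to about 2 mm. A picture is of the moment at which its call begins. There is no depth.
- ctrl.sign_off(): hands the job in; it is judged then, once.
Trained networks look in a picture, given as the dict that the camera call returned (one of the last four; its "shot" number tells which), for a name from the list of things; names that differ only in an ending like _2 or _b are one class to them, and where a whole thing is asked for, a point or a joint stands for the part that bears it (a point fixed in the world has none). Each returns a list of dicts, best first, with "p" (0 to 1); they miss things now and then, are a little off and sometimes report something else, mostly with a low value. They report only what shows in the picture. A call takes as long as a camera call.
- ctrl.look_for(picture, target): "position" ([x, y, z] in m, in the coordinates of the camera as it stood for that picture, good to about 4 mm: the middle of the surface that is visible of it).
The state is a dict: "time": time; "qpos": joint angles; "dq": joint speeds; "joint_efforts": joint torques, N m; "eef_pos": TCP position; "tcp_rot": TCP orientation; "contact_force": force on the tool from outside, world axes, zero at the start; "wrist_torque": the same for the moment, N m; "opening": opening from 0.0 (shut) to 1.0 (fully open); "finger_force": force on a finger pad.
Only numpy, scipy, OpenCV 4.12 (cv2) and the standard library are available. Lean on these libraries where they do the work, as an engineer would, in place of code of your own. Each camera call takes 0.05 s, during which the arm holds its last target. There are 200 camera calls.

## Working session

There is one attempt and no reset: what is moved stays moved. The work goes in short steps, Python scripts to look and compute and a tool call to move; the robot and the scene stay as the last step left them, time stands still between calls to the robot, and variables do not carry over. Pictures are saved under pics/ and viewed, at most 10 in all, crops included, and the job is handed in when it is done.

Besides the shell and the picture viewer there is one more tool, called after ">>>" as name(argument=value, ...) on one line, values as JSON. send_rows: Moves the arm, as the interface text tells. Its arguments: {"type":"object","properties":{"rows":{"type":"string"},"grip_force":{"type":"number"}},"required":["rows"]}

```bash
mkdir -p pics; cat > h.py <<'E'
import numpy as np, cv2
from plant import ctrl
from scipy.spatial.transform import Rotation as R
def shot(n,f=None):
    p=ctrl.read_camera(n)
    if f: cv2.imwrite('pics/'+f,p['color'][:,:,::-1])
    return p
def world(p,c):
    E=np.array(p['extrinsics']); return E[:3,:3].T@(np.array(c)-E[:3,3])
def ray(p,u,v,z):
    E=np.array(p['extrinsics']); o=-E[:3,:3].T@E[:3,3]
    d=E[:3,:3].T@np.array([(u-p['cx'])/p['fx'],(v-p['cy'])/p['fy'],1]); return o+d*(z-o[2])/d[2]
def proj(p,X):
    E=np.array(p['extrinsics']); c=E[:3,:3]@np.array(X)+E[:3,3]; return np.array([p['fx']*c[0]/c[2]+p['cx'],p['fy']*c[1]/c[2]+p['cy']])
E
python3 - <<'E'
from h import *
for n in('top','side'):
    p=shot(n,n+'1.png')
    E=np.array(p['extrinsics']);print(n,'cam at',-E[:3,:3].T@E[:3,3],p['fx'])
    for t in('vise','stone','stone_top','strip_red','strip_blue','paste_tin','jar','needle_tin'):
        r=ctrl.look_for(p,t)
        print(t,[(np.round(world(p,q['position']),4),round(q['p'],2),np.round(proj(p,world(p,q['position'])))) for q in r[:2]])
s=ctrl.get_state();print(s['eef_pos'],s['tcp_rot'],s['time'],ctrl.nose_length)
print(R.from_quat(s['tcp_rot']).as_matrix())
E
```

```text
top cam at [0.46851998 0.01846362 0.80540253] 426.5349409040952
vise []
stone [(array([0.5659, 0.0031, 0.0985]), 0.78, array([319., 214.])), (array([ 0.7443, -0.0625,  0.0063]), 0.65, array([351., 130.]))]
stone_top [(array([0.5676, 0.0064, 0.0989]), 0.94, array([317., 213.]))]
strip_red [(array([ 0.5849, -0.0294,  0.0428]), 0.69, array([337., 208.]))]
strip_blue [(array([ 0.5524, -0.0334,  0.0441]), 0.54, array([339., 225.]))]
paste_tin [(array([ 0.4194, -0.0625,  0.0235]), 0.73, array([356., 300.]))]
jar [(array([0.7057, 0.0893, 0.0741]), 0.87, array([270., 138.])), (array([0.5693, 0.007 , 0.0746]), 0.6, array([317., 214.]))]
needle_tin [(array([ 0.7439, -0.0649,  0.0057]), 0.75, array([353., 130.]))]
side cam at [ 0.53737228 -0.72448692  0.52532055] 482.5730159505384
vise [(array([ 0.5824, -0.0258,  0.0569]), 0.68, array([316., 224.])), (array([ 0.4219, -0.0768,  0.0276]), 0.41, array([222., 260.]))]
stone [(array([ 0.568 , -0.0259,  0.0914]), 0.57, array([307., 208.]))]
stone_top [(array([ 0.569 , -0.0291,  0.094 ]), 0.62, array([308., 207.]))]
strip_red [(array([ 0.598 , -0.0553,  0.0448]), 0.68, array([326., 239.]))]
strip_blue [(array([ 0.5569, -0.0656,  0.0443]), 0.57, array([302., 244.]))]
paste_tin [(array([ 0.4182, -0.0781,  0.029 ]), 0.55, array([219., 260.]))]
jar [(array([0.7111, 0.0695, 0.0552]), 0.68, array([379., 195.])), (array([ 0.5594, -0.0644,  0.0444]), 0.6, array([304., 244.]))]
needle_tin [(array([ 0.7406, -0.0655,  0.0112]), 0.97, array([408., 255.]))]
[ 0.14787733 -0.65857873  0.253343  ] [ 9.93910091e-01  1.10194063e-01 -6.23614266e-06 -7.01177893e-06] 0.9 0.022
[[ 9.75714537e-01  2.19045981e-01 -1.39416430e-05]
 [ 2.19045981e-01 -9.75714537e-01  1.25637839e-05]
 [-1.08510174e-05 -1.53125274e-05 -1.00000000e+00]]
```

View pics/top1.png

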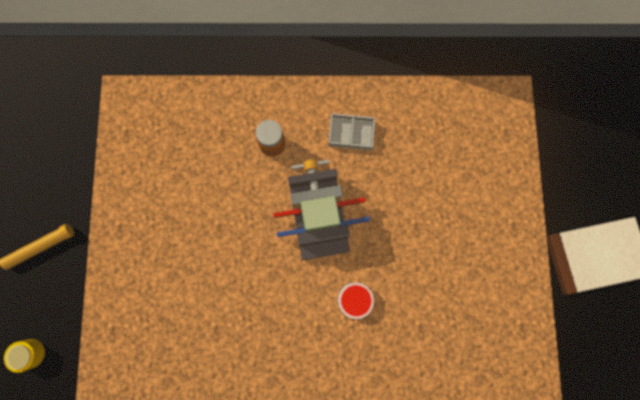

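View pics/side1.png

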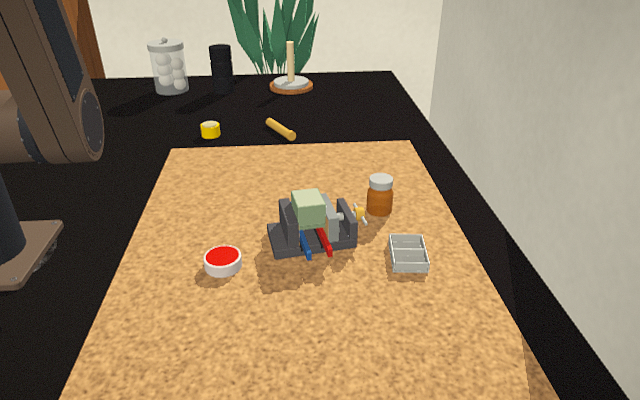

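The top view shows the vise near (318,213), red strip from about (275,214) to (365,201), and blue from about (277,235) to (369,220). The jar is at (270,138), the needle tin at (352,130) and the paste tin at (356,300). The -y ends are open and face the side camera.

```bash
python3 - <<'E'
from h import *
for n,W in(('top',(260,150,390,270)),('side',(255,175,375,275))):
    p=shot(n); c=p['color']; x0,y0,x1,y1=W
    big=cv2.resize(c[y0:y1,x0:x1],None,fx=6 if n=='top' else 6,fy=5 if n=='top' else 6,interpolation=cv2.INTER_CUBIC)[:600]
    cv2.imwrite(f'pics/{n}crop.png',big[:,:,::-1])
    f=c.astype(int); r,g,b=f[...,0],f[...,1],f[...,2]
    for nm,m in(('red',(r>90)&(g<50)&(b<60)),('blue',(b>90)&(r<80)&(b>g+30))):
        mm=np.zeros_like(m);mm[y0:y1,x0:x1]=m[y0:y1,x0:x1]
        v,u=np.nonzero(mm); 
        k,l,st,_=cv2.connectedComponentsWithStats(mm.astype(np.uint8))
        print(n,nm,[s.tolist() for s in st[1:] if s[4]>5])
        if n=='top':
            P=np.array([ray(p,a+.5,d+.5,0.042)[:2] for a,d in zip(u,v)])
            ctr=P.mean(0); d=cv2.fitLine(P.astype(np.float32),cv2.DIST_HUBER,0,.001,.001).ravel(); dd=d[:2];t=(P-d[2:])@dd
            e=[d[2:]+dd*q for q in np.percentile(t,[0.5,99.5])]
            print('dir',dd,'deg',np.degrees(np.arctan2(dd[1],dd[0])),'ends',e,'len',np.ptp(np.percentile(t,[.5,99.5])), 'mid',sum(e)/2)
E
```

```text
top red [[338, 199, 27, 8, 87], [275, 209, 26, 8, 78]]
dir [ 0.17089127 -0.9852899 ] deg -80.160355 ends [array([0.57103766, 0.07984343]), array([ 0.59878658, -0.08014561])] len 0.16237763553415568 mid [ 5.84912118e-01 -1.51087499e-04]
top blue [[365, 217, 4, 3, 7], [278, 229, 26, 7, 65]]
dir [ 0.17357297 -0.984821  ] deg -80.00437 ends [array([0.53629237, 0.07484265]), array([ 0.56467161, -0.08617589])] len 0.16350031474368773 mid [ 0.55048199 -0.00566662]
side red [[316, 228, 16, 29, 183]]
side blue [[300, 230, 12, 30, 173]]
```

View pics/topcrop.png

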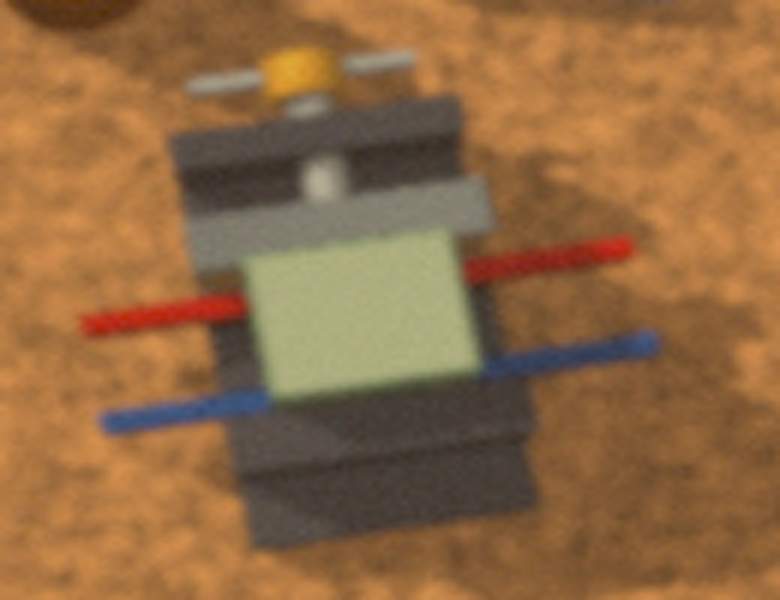

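View pics/sidecrop.png

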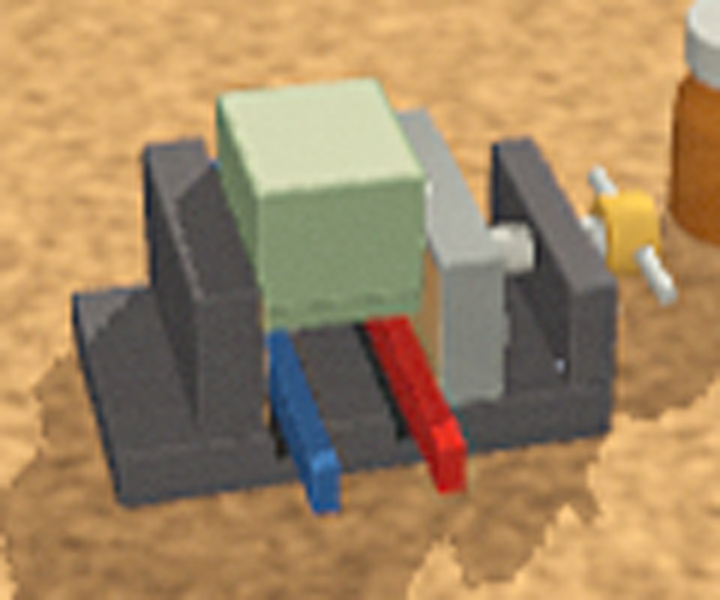

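The crops show the stone well above the strips. Its top corners are at about (245,258), (452,232), (480,375) and (272,400) in the top crop. Both -y strip ends are reachable. Next I triangulate the top and compute the shifts.

```bash
cat >> h.py <<'E'
def rel(goal,s=None):
    s=s or ctrl.get_state(); M=R.from_quat(s['tcp_rot'])
    yaw=np.radians(9.9); T=R.from_matrix(np.array([[np.cos(yaw),np.sin(yaw),0],[np.sin(yaw),-np.cos(yaw),0],[0,0,-1]]))
    return np.round((M.inv()*T).as_rotvec(True),2), np.round(M.inv().apply(np.array(goal)-s['eef_pos'])*1000,1)
E
python3 - <<'E'
from h import *
t=shot('top');s=shot('side')
def tri(a,b):
    P=[np.diag([p['fx'],p['fy'],1])@np.eye(3)@np.array(p['extrinsics'])[:3] for p in(t,s)]
    f=lambda p,q:np.array([q[0]-p['cx'],q[1]-p['cy']],float).reshape(2,1)
    X=cv2.triangulatePoints(P[0],P[1],f(t,a),f(s,b)).ravel();return X[:3]/X[3]
TC=[(245,258),(452,232),(480,375),(272,400)]; SC=[(375,80),(425,178),(260,190),(218,97)]
C=[tri((260+a/6,150+b/5),(255+c/6,175+d/6)) for (a,b),(c,d) in zip(TC,SC)]
for c in C: print(np.round(c,4))
m=np.mean(C,0);print('stone top',m, 'sizes',np.linalg.norm(C[0]-C[1]),np.linalg.norm(C[1]-C[2]))
# strip -y ends (top face)
print('red end',tri((365.6,199),(255+448/6,175+445/6)),'blue end',tri((369.5,218.5),(255+323/6,175+468/6)))
print(rel([m[0],m[1],m[2]+.022+.03]),ctrl.get_state()['time'])
E
```

```text
[0.5889 0.0343 0.0943]
[ 0.5983 -0.0241  0.0947]
[ 0.5503 -0.031   0.0972]
[0.541  0.0269 0.0949]
stone top [0.56965492 0.00151386 0.09529534] sizes 0.05920844678896259 0.04854821580372306
red end [ 0.60098898 -0.08211289  0.04368018] blue end [ 0.56575815 -0.08838732  0.04253164]
(array([0.  , 0.  , 2.75]), array([ 556.1, -551.7,  106. ])) 1.1
```

The manual's scale: shifts go in shares of 600 mm and turns go in shares of 360 degrees. Converting my numbers, -350 mm / 600 = -0.5833, -310 mm / 600 = -0.5167, 2.75 degrees / 360 = 0.0076.

>>> send_rows(rows="0 0 0.0028 0.1 -0.1 0.0167 -1;0 0 0.0056 0.1917 -0.1917 0.0333 -1;0 0 0.0076 0.2833 -0.2833 0.05 -1;0 0 0.0076 0.3667 -0.3667 0.0667 -1;0 0 0.0076 0.4417 -0.4417 0.0833 -1;0 0 0.0076 0.5167 -0.5167 0.0833 -1;0 0 0.0076 0.5833 -0.5833 0.0833 -1;0 0 0.0076 0.5833 -0.5833 0.0833 -1", grip_force=40)

```text
time: 2.1
eef_pos: [0.4136, -0.2387, 0.2037]
tcp_rot: [0.996, 0.086, 0.0, 0.0]
contact_force: [1.1, -1.1, -0.6]
opening: -0.003
finger_force: 0.0
```

```bash
python3 - <<'E'
from h import *
s=ctrl.get_state();print(s['time'],s['eef_pos'],s['contact_force'],s['opening'],rel([.569,0,.0953+.022+.015],s))
E
```

```text
2.1 [ 0.41357926 -0.23867969  0.20369022] [ 1.1439232  -1.14986375 -0.5864658 ] -0.00266761451493068 (array([ 0.06, -0.05, -0.01]), array([ 194. , -208.5,   71.4]))
```

In the tool's units: -208.5 mm / 600 = -0.3475, 194 mm / 600 = 0.3233.

>>> send_rows(rows="0 0 0 0.0717 -0.075 0.0167 -1;0 0 0 0.1417 -0.15 0.0333 -1;0 0 0 0.2117 -0.225 0.0583 -1;0 0 0 0.275 -0.2967 0.0833 -1;0 0 0 0.3167 -0.34 0.1 -1;0 0 0 0.3233 -0.3475 0.1167 -1;0 0 0 0.3233 -0.3475 0.1183 -1;0 0 0 0.3233 -0.3475 0.1183 -1")

```text
time: 3.1
eef_pos: [0.5676, -0.0028, 0.1325]
tcp_rot: [0.996, 0.086, -0.0, 0.0]
contact_force: [-1.0, -0.6, -0.4]
opening: -0.002
finger_force: 0.0
```

```bash
python3 - <<'E'
from h import *
p=shot('side'); cv2.imwrite('pics/s2.png',cv2.resize(p['color'][80:280,200:440],None,fx=3,fy=3)[:,:,::-1])
s=ctrl.get_state();print(s['time'],s['eef_pos'],s['contact_force'],s['opening'],rel([.569,0,.0953+.022],s))
E
```

```text
3.15 [ 0.5677887  -0.0028549   0.13280727] [ 0.5432184  -0.07532871  0.35692098] -0.0026348807361140356 (array([ 0.02, -0.03, -0.09]), array([ 1.7, -2.6, 15.5]))
```

View pics/s2.png

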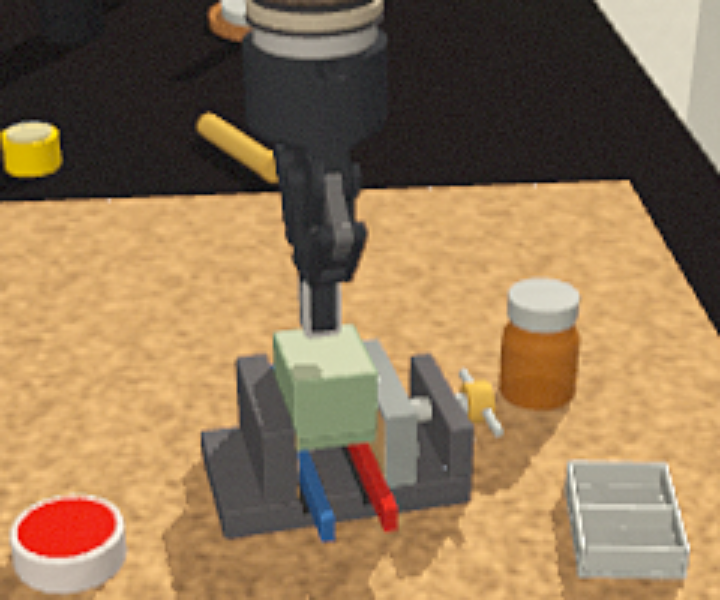

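The closed tip is centred over the stone, at about (320,330) in the crop, some 15 mm above it. Descending.

In the tool's units: 16 mm / 600 = 0.0267, 15 mm / 600 = 0.025.

>>> send_rows(rows="0 0 0 0.0017 -0.0033 0.01 -1;0 0 0 0.0017 -0.0033 0.0183 -1;0 0 0 0.0017 -0.0033 0.0217 -1;0 0 0 0.0017 -0.0033 0.0233 -1;0 0 0 0.0017 -0.0033 0.025 -1;0 0 0 0.0017 -0.0033 0.0267 -1;0 0 0 0.0017 -0.0033 0.0267 -1")

```text
time: 4.03
eef_pos: [0.569, 0.0004, 0.1175]
tcp_rot: [0.996, 0.086, 0.0, 0.0]
contact_force: [-2.4, 0.8, 5.2]
opening: 0.004
finger_force: 2.6
```

In the tool's units: 2 mm / 600 = 0.0033, 1.6 mm / 600 = 0.0027.

>>> send_rows(rows="0 0 0 0 0 0.0007 -1;0 0 0 0 0 0.0013 -1;0 0 0 0 0 0.002 -1;0 0 0 0 0 0.0027 -1;0 0 0 0 0 0.0033 -1")

```text
time: 4.65
eef_pos: [0.5691, 0.0005, 0.1156]
tcp_rot: [0.996, 0.086, 0.0, 0.0]
contact_force: [-2.9, -0.4, 6.1]
opening: -0.005
finger_force: 2.9
```

In the tool's units: 1.6 mm / 600 = 0.0027, 1.2 mm / 600 = 0.002.

>>> send_rows(rows="0 0 0 0 0 0.0007 -1;0 0 0 0 0 0.0013 -1;0 0 0 0 0 0.002 -1;0 0 0 0 0 0.0027 -1;0 0 0 0 0 0.0027 -1")

```text
time: 5.28
eef_pos: [0.5691, 0.0005, 0.1139]
tcp_rot: [0.996, 0.086, 0.0, 0.0]
contact_force: [-1.8, 0.1, 5.5]
opening: 0.002
finger_force: 2.7
```

In the tool's units: 0.9 mm / 600 = 0.0015, 0.6 mm / 600 = 0.001.

>>> send_rows(rows="0 0 0 0 0 0.0005 -1;0 0 0 0 0 0.001 -1;0 0 0 0 0 0.0015 -1;0 0 0 0 0 0.0015 -1")

```text
time: 5.78
eef_pos: [0.5691, 0.0005, 0.113]
tcp_rot: [0.996, 0.086, 0.0, 0.0]
contact_force: [-1.8, 0.1, 5.4]
opening: -0.0
finger_force: 2.8
```

Still sliding freely; continue with small steps.

In the tool's units: 0.8 mm / 600 = 0.0013, 0.6 mm / 600 = 0.001.

>>> send_rows(rows="0 0 0 0 0 0.0005 -1;0 0 0 0 0 0.001 -1;0 0 0 0 0 0.0013 -1;0 0 0 0 0 0.0013 -1")

```text
time: 6.28
eef_pos: [0.5691, 0.0005, 0.1124]
tcp_rot: [0.996, 0.086, 0.0, 0.0]
contact_force: [-2.9, 0.6, 7.2]
opening: -0.001
finger_force: 3.2
```

```bash
python3 - <<'E'
from h import *
print(ctrl.get_state()['contact_force'])
E
```

```text
[-2.88812943  0.59800009  7.20748359]
```

In the tool's units: 0.6 mm / 600 = 0.001, 0.4 mm / 600 = 0.0007.

>>> send_rows(rows="0 0 0 0 0 0.0003 -1;0 0 0 0 0 0.0007 -1;0 0 0 0 0 0.001 -1;0 0 0 0 0 0.001 -1")

```text
time: 6.78
eef_pos: [0.5691, 0.0005, 0.1122]
tcp_rot: [0.996, 0.086, 0.0, 0.0]
contact_force: [-3.5, 0.7, 7.7]
opening: -0.004
finger_force: 4.0
```

>>> send_rows(rows="0 0 0 0 0 0.0003 -1;0 0 0 0 0 0.0007 -1;0 0 0 0 0 0.0007 -1;0 0 0 0 0 0.0007 -1")

```text
time: 7.28
eef_pos: [0.5691, 0.0004, 0.112]
tcp_rot: [0.996, 0.086, 0.0, 0.0]
contact_force: [-4.1, 1.2, 10.6]
opening: 0.001
finger_force: 4.6
```

In the tool's units: 0.4 mm / 600 = 0.0007, 0.2 mm / 600 = 0.0003.

>>> send_rows(rows="0 0 0 0 0 0.0003 -1;0 0 0 0 0 0.0007 -1;0 0 0 0 0 0.0007 -1;0 0 0 0 0 0.0007 -1")

```text
time: 7.78
eef_pos: [0.5691, 0.0005, 0.1119]
tcp_rot: [0.996, 0.086, 0.0, 0.0]
contact_force: [-5.7, 0.9, 11.3]
opening: 0.003
finger_force: 5.2
```

>>> send_rows(rows="0 0 0 -0.0003 0 0.0003 -1;0 0 0 -0.0007 0 0.0007 -1;0 0 0 -0.0008 0 0.0008 -1;0 0 0 -0.0008 0 0.0008 -1")

```text
time: 8.28
eef_pos: [0.5691, 0.0004, 0.1118]
tcp_rot: [0.996, 0.086, 0.001, 0.0]
contact_force: [-4.8, 0.2, 10.8]
opening: 0.001
finger_force: 5.6
```

In the tool's units: -1.5 mm / 600 = -0.0025, -1 mm / 600 = -0.0017.

>>> send_rows(rows="0 0 0 -0.0008 0 0.0003 -1;0 0 0 -0.0017 0 0.0007 -1;0 0 0 -0.0025 0 0.001 -1;0 0 0 -0.0025 0 0.001 -1")

```text
time: 8.78
eef_pos: [0.5682, 0.0003, 0.1115]
tcp_rot: [0.996, 0.086, 0.002, 0.0]
contact_force: [-2.1, 2.3, 11.4]
opening: -0.001
finger_force: 5.5
```

In the tool's units: 0.8 mm / 600 = 0.0013, 0.6 mm / 600 = 0.001.

>>> send_rows(rows="0 0 0 0 0 0.0005 -1;0 0 0 0 0 0.001 -1;0 0 0 0 0 0.0013 -1;0 0 0 0 0 0.0013 -1")

```text
time: 9.28
eef_pos: [0.5683, 0.0003, 0.1113]
tcp_rot: [0.996, 0.086, 0.002, 0.0]
contact_force: [-4.1, 1.0, 13.2]
opening: 0.0
finger_force: 6.9
```

In the tool's units: 1.2 mm / 600 = 0.002, -0.8 mm / 600 = -0.0013.

>>> send_rows(rows="0 0 0 -0.0005 0 0.0007 -1;0 0 0 -0.001 0 0.0013 -1;0 0 0 -0.0013 0 0.002 -1;0 0 0 -0.0013 0 0.002 -1")

```text
time: 9.78
eef_pos: [0.5682, 0.0002, 0.1111]
tcp_rot: [0.996, 0.086, 0.002, 0.0]
contact_force: [-5.1, 2.5, 16.7]
opening: -0.003
finger_force: 8.4
```

In the tool's units: 1.2 mm / 600 = 0.002, -1 mm / 600 = -0.0017.

>>> send_rows(rows="0 0 0 -0.0005 0 0.0007 -1;0 0 0 -0.0012 0 0.0013 -1;0 0 0 -0.0017 0 0.002 -1;0 0 0 -0.0017 0 0.002 -1")

```text
time: 10.28
eef_pos: [0.5681, 0.0002, 0.111]
tcp_rot: [0.996, 0.086, 0.004, 0.0]
contact_force: [-3.9, 2.9, 19.2]
opening: 0.003
finger_force: 9.7
```

In the tool's units: 0.9 mm / 600 = 0.0015, -0.7 mm / 600 = -0.0012.

>>> send_rows(rows="0 0 0 -0.0005 0 0.0005 -1;0 0 0 -0.0008 0.0003 0.001 -1;0 0 0 -0.0012 0.0007 0.0015 -1;0 0 0 -0.0012 0.0007 0.0015 -1")

```text
time: 10.78
eef_pos: [0.5681, 0.0001, 0.1109]
tcp_rot: [0.996, 0.086, 0.004, -0.0]
contact_force: [-4.7, 4.4, 22.0]
opening: -0.003
finger_force: 10.9
```

In the tool's units: -90 mm / 600 = -0.15, -50 mm / 600 = -0.0833.

>>> send_rows(rows="0 0 0 0 0 -0.0033 -1;0 0 0 0 0 -0.01 -1;0 0 0 0 0 -0.0333 -1;0 0 0 0 0 -0.0833 -1;0 0 0 0 0 -0.15 -1;0 0 0 0 0 -0.15 -1")

```text
time: 11.52
eef_pos: [0.5664, -0.0012, 0.1987]
tcp_rot: [0.996, 0.086, 0.004, 0.001]
contact_force: [-0.1, 0.0, -0.1]
opening: -0.003
finger_force: 0.0
```

```bash
python3 - <<'E'
from h import *
p=shot('side'); cv2.imwrite('pics/s3.png',cv2.resize(p['color'][170:270,260:380],None,fx=6,fy=6,interpolation=cv2.INTER_CUBIC)[:,:,::-1])
s=ctrl.get_state();print(s['time'],s['eef_pos'],s['contact_force'],s['opening'])
M=np.array([.171,-.985,0])
for n,e in(('red',[.6005,-.083,0]),('blue',[.5655,-.089,0])):
    print(n,'pre',rel(np.array(e)+M*.035+[0,0,.035+.022],s))
E
```

```text
11.575 [ 0.56504768 -0.00101364  0.19626276] [ 1.01627944 -0.35376168 -0.7850325 ] -0.00040279049805541206
red pre (array([ 0.08, -0.18, -0.01]), array([ 20.4, 121.7, 139.5]))
blue pre (array([ 0.08, -0.18, -0.01]), array([-15.1, 121.6, 139.4]))
```

View pics/s3.png

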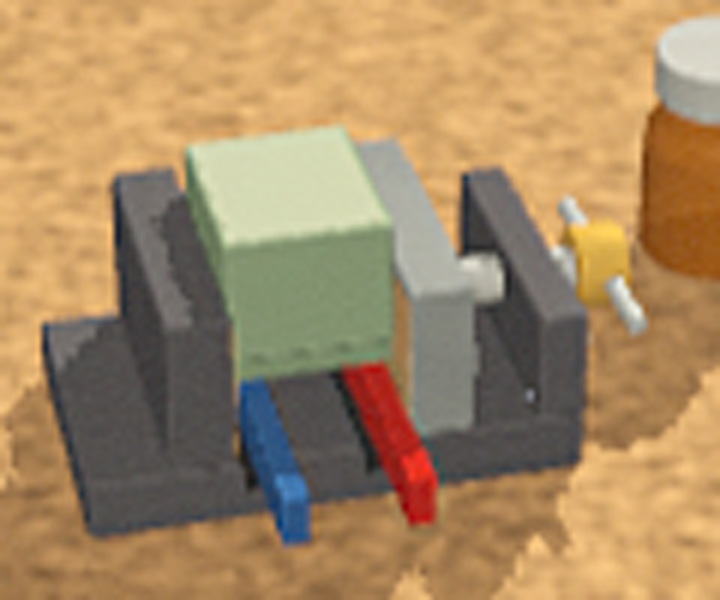

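The stone now looks seated on both strips, which haven't moved. Its top front edge runs from (222,245) to (392,222) in the crop. I'll measure its lean more exactly while computing the strip approach.

```bash
python3 - <<'E'
from h import *
p=shot('side'); g=p['color'].astype(float)
y=np.radians(9.9);vx=np.array([np.cos(y),np.sin(y),0]);vy=np.array([-np.sin(y),np.cos(y),0]);Z=np.array([0,0,1.])
ctr=np.array([.569,0,.089])
def slope(lean):
    d=vx*np.cos(lean)-Z*np.sin(lean); c=ctr-vy*.03
    a,b=proj(p,c-d*.022),proj(p,c+d*.022); return (b[1]-a[1])/(b[0]-a[0]),a,b
for l in(-.03,0,.03): print(l,slope(l)[0])
_,a,b=slope(0);print(a,b)
# top-front edge: brightness drop top->front face
def edge(off,sgn):
    U,V=[],[]
    for u in range(int(np.ceil(a[0])),int(b[0])+1):
        v0=a[1]+(b[1]-a[1])*(u-a[0])/(b[0]-a[0])+off
        vs=np.arange(int(v0)-5,int(v0)+6); col=g[vs,u].sum(1); d=np.clip(sgn*np.diff(col),0,None); d[d<.3*d.max()]=0
        U.append(u);V.append((d*(vs[:-1]+.5)).sum()/d.sum())
    U,V=np.array(U),np.array(V); k=np.polyfit(U,V,1);r=V-np.polyval(k,U);m=abs(r)<2*r.std();return np.polyfit(U[m],V[m],1)[0],r.std(),V.mean()
print(edge(0,-1))
E
```

```text
-0.03 -0.16258398512672204
0 -0.1363861999002245
0.03 -0.11020755306106204
[298.27578103 211.70871664] [323.43542304 208.27728867]
(np.float64(-0.12978441172170052), np.float64(0.1356493447153507), np.float64(208.64626829821788))
```

Lean is about 0.007 rad, so the stone is level. Next is the red strip: move out to the side, then down.

In the tool's units: 139 mm / 600 = 0.2317, 135 mm / 600 = 0.225.

>>> send_rows(rows="0 0 0 0.0167 0.0833 0 -1;0 0 0 0.0333 0.1667 0 -1;0 0 0 0.0342 0.2033 0.05 -1;0 0 0 0.0342 0.2033 0.125 -1;0 0 0 0.0342 0.2033 0.1917 -1;0 0 0 0.0342 0.2033 0.225 -1;0 0 0 0.0342 0.2033 0.2317 -1;0 0 0 0.0342 0.2033 0.2317 -1")

```text
time: 12.62
eef_pos: [0.6061, -0.1175, 0.0563]
tcp_rot: [0.996, 0.086, 0.001, 0.0]
contact_force: [0.8, 0.4, 0.9]
opening: -0.002
finger_force: 0.0
```

```bash
python3 - <<'E'
from h import *
p=shot('side'); cv2.imwrite('pics/s4.png',cv2.resize(p['color'][130:290,240:420],None,fx=3.5,fy=3.5)[:,:,::-1])
s=ctrl.get_state();print(s['time'],s['eef_pos'],s['contact_force'],s['opening'])
print(rel([.6005,-.083,.057],s))
E
```

```text
12.675 [ 0.60659538 -0.11769034  0.05707842] [-0.54530855 -0.19202346 -0.20836506] 0.004279363925175569
(array([ 0.08, -0.14,  0.01]), array([ -0. , -35.2,   0. ]))
```

View pics/s4.png

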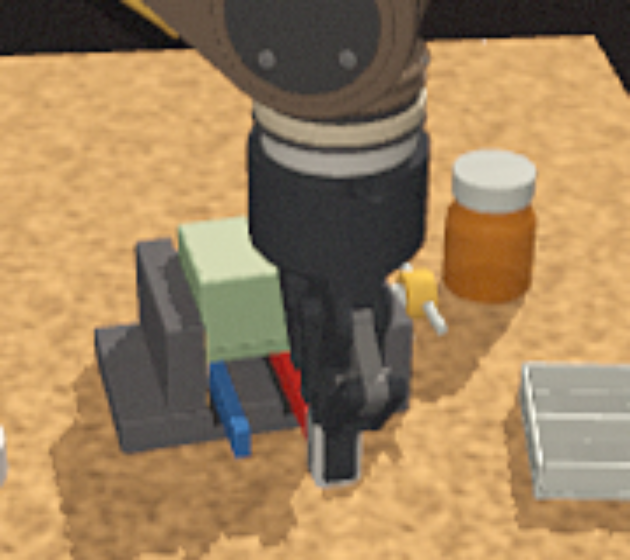

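The tip is in front of the red end, at about (335,480) in the crop. Approach slowly.

In the tool's units: -18 mm / 600 = -0.03, -17 mm / 600 = -0.0283.

>>> send_rows(rows="0 0 0 0 -0.01 0 -1;0 0 0 0 -0.0183 0 -1;0 0 0 0 -0.0233 0 -1;0 0 0 0 -0.0267 0 -1;0 0 0 0 -0.0283 0 -1;0 0 0 0 -0.03 0 -1;0 0 0 0 -0.03 0 -1")

```text
time: 13.55
eef_pos: [0.6023, -0.0997, 0.0554]
tcp_rot: [0.996, 0.086, -0.0, -0.0]
contact_force: [0.3, -0.2, -0.7]
opening: 0.002
finger_force: 0.0
```

In the tool's units: -1.5 mm / 600 = -0.0025, -1 mm / 600 = -0.0017.

>>> send_rows(rows="0 0 0 0 -0.0008 0 -1;0 0 0 0 -0.0017 0 -1;0 0 0 0 -0.0025 0 -1;0 0 0 0 -0.0025 0 -1")

```text
time: 14.05
eef_pos: [0.6021, -0.0981, 0.0554]
tcp_rot: [0.996, 0.086, -0.0, -0.0]
contact_force: [0.8, 0.5, 1.1]
opening: -0.002
finger_force: 0.0
```

In the tool's units: -2 mm / 600 = -0.0033, -1.4 mm / 600 = -0.0023.

>>> send_rows(rows="0 0 0 0 -0.0012 0 -1;0 0 0 0 -0.0023 0 -1;0 0 0 0 -0.0033 0 -1;0 0 0 0 -0.0033 0 -1")

```text
time: 14.55
eef_pos: [0.6018, -0.0965, 0.0555]
tcp_rot: [0.996, 0.086, 0.0, 0.0]
contact_force: [1.2, -1.1, 0.6]
opening: 0.001
finger_force: 0.6
```

In the tool's units: -1 mm / 600 = -0.0017, -0.5 mm / 600 = -0.0008.

>>> send_rows(rows="0 0 0 0 -0.0008 0 -1;0 0 0 0 -0.0017 0 -1;0 0 0 0 -0.0017 0 -1")

```text
time: 14.92
eef_pos: [0.6018, -0.0961, 0.0556]
tcp_rot: [0.996, 0.086, 0.0, 0.001]
contact_force: [-0.3, -5.4, -0.7]
opening: 0.002
finger_force: 2.2
```

In the tool's units: 0.5 mm / 600 = 0.0008, 0.4 mm / 600 = 0.0007.

>>> send_rows(rows="0 0 0 0 0.0007 0 -1;0 0 0 0 0.0008 0 -1;0 0 0 0 0.0008 0 -1")

```text
time: 15.3
eef_pos: [0.6018, -0.096, 0.0556]
tcp_rot: [0.996, 0.086, 0.0, 0.0]
contact_force: [-0.0, -5.4, -1.6]
opening: -0.001
finger_force: 2.3
```

Red held. Retreat, then move across to blue.

>>> send_rows(rows="0 0 0 0 0.0083 0 -1;0 0 0 0 0.025 0 -1;0 0 0 -0.0167 0.0333 0 -1;0 0 0 -0.05 0.0333 0 -1;0 0 0 -0.06 0.0333 0 -1;0 0 0 -0.06 0.025 0 -1;0 0 0 -0.06 0.02 0 -1;0 0 0 -0.06 0.02 0 -1")

```text
time: 16.3
eef_pos: [0.5686, -0.1133, 0.0555]
tcp_rot: [0.996, 0.087, 0.0, 0.0]
contact_force: [0.9, 0.3, 0.2]
opening: 0.001
finger_force: 0.0
```

```bash
python3 - <<'E'
from h import *
p=shot('side'); cv2.imwrite('pics/s5.png',cv2.resize(p['color'][130:290,240:420],None,fx=3.5,fy=3.5)[:,:,::-1])
s=ctrl.get_state();print(s['time'],s['eef_pos'],s['contact_force'])
print(rel([.5655,-.089,.057],s))
E
```

```text
16.35 [ 0.56862133 -0.11340592  0.05551601] [ 0.72694006 -0.2197375   0.43440863]
(array([ 0.01, -0.02,  0.04]), array([  1.1, -24.6,  -1.5]))
```

View pics/s5.png

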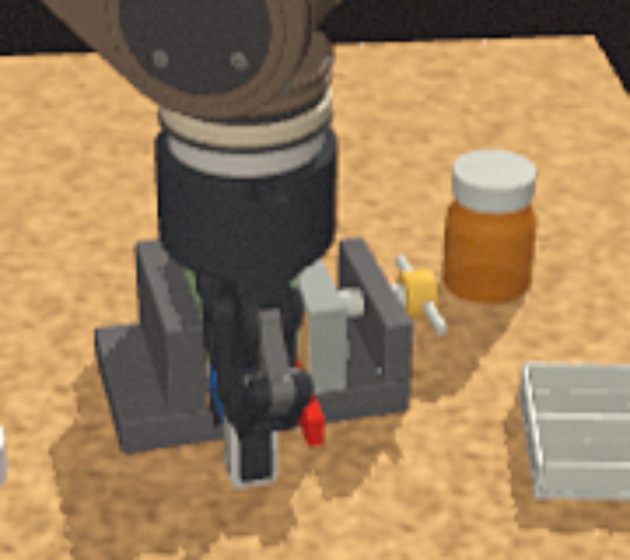

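The tip is in front of blue, at about (250,480) in the crop. The red end is undisturbed at (313,432).

In the tool's units: -9 mm / 600 = -0.015, -8 mm / 600 = -0.0133.

>>> send_rows(rows="0 0 0 0.0017 -0.0067 0 -1;0 0 0 0.0017 -0.0117 0 -1;0 0 0 0.0017 -0.0133 0 -1;0 0 0 0.0017 -0.015 0 -1;0 0 0 0.0017 -0.015 0 -1")

```text
time: 16.98
eef_pos: [0.5677, -0.1046, 0.0555]
tcp_rot: [0.996, 0.086, 0.0, 0.0]
contact_force: [1.0, 0.5, 0.1]
opening: 0.001
finger_force: 0.0
```

In the tool's units: -1.2 mm / 600 = -0.002, -0.8 mm / 600 = -0.0013.

>>> send_rows(rows="0 0 0 0 -0.0007 0 -1;0 0 0 0 -0.0013 0 -1;0 0 0 0 -0.002 0 -1;0 0 0 0 -0.002 0 -1")

```text
time: 17.48
eef_pos: [0.5674, -0.1035, 0.0554]
tcp_rot: [0.996, 0.086, -0.0, -0.0]
contact_force: [-0.0, -0.4, -0.6]
opening: -0.0
finger_force: 0.0
```

In the tool's units: -0.8 mm / 600 = -0.0013, -0.4 mm / 600 = -0.0007.

>>> send_rows(rows="0 0 0 0 -0.0007 0 -1;0 0 0 0 -0.0013 0 -1;0 0 0 0 -0.0013 0 -1")

```text
time: 17.85
eef_pos: [0.5674, -0.1028, 0.0554]
tcp_rot: [0.996, 0.086, 0.0, 0.0]
contact_force: [-0.8, -0.8, -0.6]
opening: -0.001
finger_force: 0.2
```

In the tool's units: -0.6 mm / 600 = -0.001, -0.3 mm / 600 = -0.0005.

>>> send_rows(rows="0 0 0 0 -0.0005 0 -1;0 0 0 0 -0.001 0 -1;0 0 0 0 -0.001 0 -1")

```text
time: 18.23
eef_pos: [0.5674, -0.1025, 0.0555]
tcp_rot: [0.996, 0.086, 0.0, 0.0]
contact_force: [1.0, -2.1, -0.4]
opening: 0.004
finger_force: 1.2
```

In the tool's units: -0.2 mm / 600 = -0.0003.

>>> send_rows(rows="0 0 0 0 -0.0003 0 -1;0 0 0 0 -0.0003 0 -1;0 0 0 0 -0.0003 0 -1")

```text
time: 18.6
eef_pos: [0.5673, -0.1023, 0.0555]
tcp_rot: [0.996, 0.086, 0.0, 0.0]
contact_force: [0.1, -4.5, -1.0]
opening: 0.002
finger_force: 2.0
```

In the tool's units: 150 mm / 600 = 0.25, -140 mm / 600 = -0.2333.

>>> send_rows(rows="0 0 0 0 0.0083 0 -1;0 0 0 0 0.025 0 -1;0 0 0 0 0.05 -0.0167 -1;0 0 0 0 0.1 -0.1 -1;0 0 0 0 0.1667 -0.1833 -1;0 0 0 0 0.25 -0.2333 -1;0 0 0 0 0.25 -0.2333 -1")

```text
time: 19.48
eef_pos: [0.5951, -0.2549, 0.2011]
tcp_rot: [0.996, 0.084, 0.004, 0.003]
contact_force: [-0.1, 0.9, 0.0]
opening: -0.001
finger_force: 0.0
```

```bash
python3 - <<'E'
from h import *
p=shot('top');c=p['color'];x0,y0,x1,y1=260,150,390,270
f=c.astype(int); r,g,b=f[...,0],f[...,1],f[...,2]
for nm,m in(('red',(r>90)&(g<50)&(b<60)),('blue',(b>90)&(r<80)&(b>g+30))):
    mm=np.zeros_like(m);mm[y0:y1,x0:x1]=m[y0:y1,x0:x1]
    k,l,st,_=cv2.connectedComponentsWithStats(mm.astype(np.uint8));print(nm,[s.tolist() for s in st[1:] if s[4]>5])
p=shot('side','s6full.png'); cv2.imwrite('pics/s6.png',cv2.resize(p['color'][170:270,260:380],None,fx=6,fy=6,interpolation=cv2.INTER_CUBIC)[:,:,::-1])
print(ctrl.get_state()['time'],ctrl.get_state()['contact_force'])
E
```

```text
red [[338, 199, 26, 8, 74], [275, 209, 26, 7, 61]]
blue [[364, 218, 5, 3, 13], [278, 229, 26, 7, 64]]
19.575 [-0.01002642  0.778705   -0.16359205]
```

View pics/s6.png

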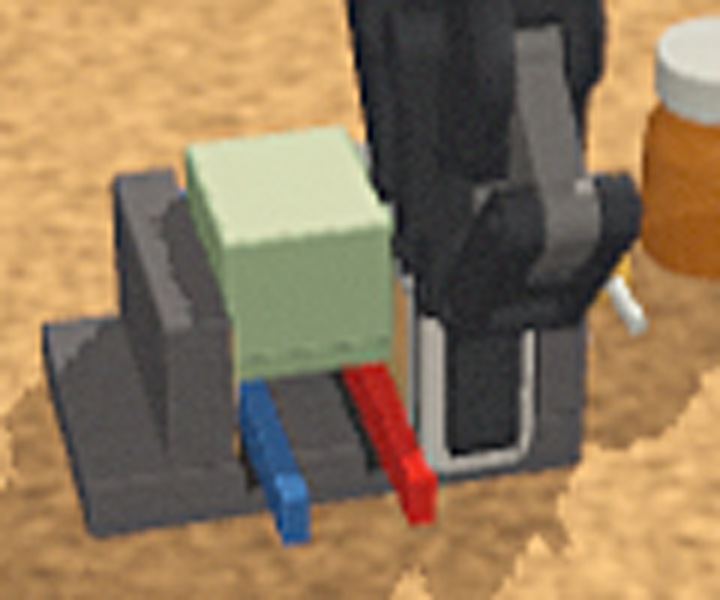

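The ends of both strips are unchanged, red at (420,500) and blue at (293,520) in the crop. The stone is level and the gripper is clear, so I'm handing in.

```bash
python3 -c "
from plant import ctrl
print(ctrl.sign_off())"
```

```text
the job is handed in; nothing more can be done
None
```

I pressed the stone down with about 23 N until it sat level on both strips (lean about 0.007 rad), then pushed the red and the blue strip in turn; neither slid, though the pushes peaked at about 5.4 N and 4.5 N, above the suggested 2 to 3 N. The job is handed in at about 20 s, but the hand-in gave no verdict.

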